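# File a tool case back between its two mates in a spring-packed row

## Task

Put the slim tool case that stands loose on the bench back into the spring-packed row in the rack, between the two slim cases that match it: work its bevelled end in between them from the open front, nudge them apart and push it gently home against the back rail, without forcing anything. It must end upright and fully home, with every other case still upright and in place; leave the torch stand, hammer and cup alone.

Things in the scene. Friction and masses are not known exactly. Their poses are not given: they have to be found in the camera images.
- case: loose slim grey hard-shell tool case standing on the bench: 110 long (x), 24 thick (y), 80 high, about 0.2 kg, slippery plastic. Each end narrows like a blunt wedge over its last 10 mm, from 24 thick to an 8 mm flat nose, over the full height. Origin: centre of underside; x points from the end with the steel latch (nearer the robot) to the hinged end, which goes in first
- mate_left: left one of the two matching slim cases in the row (same shape and size as the loose case; latch end at the open front). Origin: at mid-length and underside of its RIGHT side face, i.e. on the plane where the two mates touch; the case reaches 24 mm to +y from there. It and all to its left stand packed against the rack's fixed left end and cannot give way
- mate_right: the right one of the two matching slim cases, at the start touching mate_left (no gap). Origin: centre of its underside. It and all that stands to its right slide to the right (-y of the rack) against the spring pusher
- case_tall: another slim case in the row, 110 x 24 x 92 mm, same bevels, at the fixed left end. Origin: centre of underside
- case_double: thick case in the row, 110 x 48 x 86 mm, same bevels; it stands either left or right of the pair of mates. Origin: centre of underside
- case_low: another slim case in the row, 110 x 24 x 70 mm, same bevels, next to the pusher. Origin: centre of underside
- rack: wooden rack screwed to the bench, 148 deep (x) by 260 wide (y), front (-x) open. Origin: on its underside. Base 12 thick (cases stand at z 12), from x -84 (front edge, a 26 mm lip before the row) to +64. Back rail 45 high over the base, face at x +52: a case fully home touches it, its centre at x -3; the row stands up to 4 mm short of it. Left end fixed, inner face y +115, 80 high over the base; right end inner face y -115, 50 high
- pusher (a joint): slide of the rack's aluminium spring pusher (62 mm high) that keeps the row packed: 0 at the start, grows as it is pushed to the right (-y of the rack), at most 50 mm; a constant-force spring presses it on the row with about 4 to 4.5 N. A slim case needs 24 mm of it
- torch_stand: bystander: black round weighted stand, 74 mm across, with a short post and clamp, 70 mm high. Origin: centre of underside
- hammer: bystander: small hammer lying to the right of the rack, 220 mm long along its x. Origin: about the middle of its underside
- cup: bystander: small footed steel cup, 64 mm across, 40 mm high. Origin: centre of underside
Things that resemble listed ones, but are neither listed nor needed, are in the scene too. What is shaped like the mate_left but yellow is not meant. What is shaped like the case but yellow is not meant.

How it is judged:
By the outcome, as a careful person would: the job done as asked, in the order asked, and still so for the second after the job is handed in, with the robot touching nothing.
It also fails if it takes over 59 s, if anything falls off the work surface, if the arm or the gripper's body presses on something with over 40 N, if the wrist force passes 120 N, or if a joint passes its speed limit or range.

## Robot

A 7-joint arm with a two-finger parallel gripper is mounted at the origin on the work surface. World frame = base frame: x ahead of the robot, y to its left, z up, the work surface at z = 0. Lengths are in mm, angles in rad, forces in N, time in s.
With the tool pointing down it reaches from about 400 to 875 mm from the base axis. Payload 4.4 kg.
Tool frame: the origin (TCP) lies at the very end of the fingers, on their centre line; the grasp point (between the pads) lies 19 mm behind it; y points along the fingers, x is the direction in which the jaws open and shut, and the axes are right-handed (so a half turn about y gives the same grasp; the last joint's range is limited). The gripper opens to 85 mm and grips with 20 to 120 N. Pads are 22 mm wide; open, the fingers measure 114 mm over their backs; the gripper's body (76 mm by 85 mm) begins 54 mm behind the grasp point. The pads swing forward as they close: fully open they stand 13 mm farther back than shut.
Start: joints at [-1.278, 0.628, 0.038, 1.517, -0.027, 0.996, -0.02], TCP at [228.224, 608.631, 194.313] pointing down, gripper open.
Joint ranges: [-3.06, 3.06], [-0.37, 2.12], [-1.25, 1.32], [0.18, 2.47], [-1.1, 4.24], [0.23, 1.98], [-2.94, 2.94]. Speed limits (rad/s): [2.57, 2.57, 3.14, 3.14, 3.14, 3.14, 3.14].

## Interface

Orientations are given as [roll, pitch, yaw] about the fixed x, y, z axes, in that order (R = Rz(yaw) Ry(pitch) Rx(roll)).
In Python, from cell import readout, eyes, finish_job gives the robot as it stands. The module is installed in compiled form; this text tells all that it offers.
- The arm moves only by the tool apply_moves, never from a script. Its argument "commands" is a list that holds one entry, the list of rows, each a list of 6 numbers: the shift along the tool's x, y, z in units of 0.04 m (1.0 is 0.04 m), then the turn, a rotation vector about the tool's x, y, z in units of 5 degrees (1.0 is 5 degrees). A call has 1 to 8 rows; each row shifts and turns the pose as measured when the row begins, along the tool's axes as they then stand; what a row does not reach is not made up. A row lasts 1/12 s, in which the tool goes at most 41.7 mm and 7.16 degrees, less where a joint would pass 70% of its speed; a pose out of reach is approached as far as the arm can. A call with a number of a shift or a turn outside -1 to 1 is refused whole. A call with a gripper value outside its range is refused whole. "claw" is the finger opening in mm, from 0 to 85.4, set as the call begins (left out, the last holds). The fingers move at their own pace and stop on an object; the grip force is fixed at half the most. Time passes only in rows, so rows that do not move let the fingers close. It gives the time, the measured TCP pose, the force and the opening at its end, in the units of the state.
- readout.read_state(): the state, without advancing time (a new reading comes with each control period).
- eyes.get_image(name): name is "side" or "top"; returns a dict with "image" (384x512x3 uint8, red, green, blue), "mtx" (3x3 intrinsics, pixels), "k1" (the pictures are not rectified: a ray, as slopes to the right and down, at radius r is drawn at 1 + k1 r^2 times it, then the intrinsics apply), "rvec" (rotation vector, rad) and "tvec" (3), from world to camera coordinates, as OpenCV has them. Camera axes: x right, y down, z forward; pixel columns grow to the right and rows downward; lengths in mm; the calibration is good to about 2 mm. A picture is of the moment at which its call begins. There is no depth.
- finish_job(): hands the job in, once; it reports no verdict.
The state is a dict: "clock": time; "qpos": joint angles; "qd": joint speeds; "tau": joint torques, N m; "eef_pos": TCP position; "tool_rot": TCP orientation; "force": force on the tool from outside, world axes, zero at the start; "torque": the same for the moment, N m; "width": finger opening in mm.
Only numpy, scipy, OpenCV 4.12 (cv2) and the standard library are available. Lean on these libraries where they do the work, as an engineer would, in place of code of your own. Each camera call takes 0.05 s, during which the arm holds its last target. There are 200 camera calls.

## Working session

There is one attempt and no reset: what is moved stays moved. The work goes in short steps, Python scripts to look and compute and a tool call to move; the robot and the scene stay as the last step left them, time stands still between calls to the robot, and variables do not carry over. Pictures are saved under pics/ and viewed, about 8 in all and at most 12, crops included, and the job is handed in when it is done.

Besides the shell and the picture viewer there is one more tool, called after "Emit:" as name(argument=value, ...), one argument or row to a line, values as JSON. apply_moves: Moves the arm, as the interface text tells. Shifts and turns lie within -1 to 1; 1 stands for 0.04 m of shift or 5 degrees of turn. Its arguments: {"type":"object","properties":{"commands":{"type":"array"},"claw":{"type":"number"}},"required":["commands"]}

```bash
mkdir -p pics; cat > h.py <<'E'
import numpy as np, cv2
from cell import readout, eyes, finish_job
def snap(n,tag):
    d=eyes.get_image(n); cv2.imwrite(f'pics/{tag}.png',d['image'][:,:,::-1]); 
    np.savez(f'pics/{tag}.npz',**{k:np.array(v) for k,v in d.items()}); return d
def load(tag): return dict(np.load(f'pics/{tag}.npz'))
def ray(d,u,v):
    m=np.array(d['mtx']); k=float(d['k1']); p=np.array([(u-m[0,2])/m[0,0],(v-m[1,2])/m[1,1]])
    s=p.copy()
    for _ in range(30): s=p/(1+k*(s@s))
    R=cv2.Rodrigues(np.array(d['rvec'],float))[0]; t=np.array(d['tvec'],float).ravel()
    return -R.T@t, R.T@np.array([s[0],s[1],1])
def onz(d,u,v,z):
    c,r=ray(d,u,v); return c+r*(z-c[2])/r[2]
def proj(d,P):
    m=np.array(d['mtx']); k=float(d['k1']);R=cv2.Rodrigues(np.array(d['rvec'],float))[0]
    q=R@np.array(P,float)+np.array(d['tvec'],float).ravel(); s=q[:2]/q[2]; s=s*(1+k*(s@s))
    return s[0]*m[0,0]+m[0,2], s[1]*m[1,1]+m[1,2]
E
python3 - <<'E'
from h import *
for n in('side','top'):
    d=snap(n,n+'0'); print(n,ray(d,256,192),d['k1'],d['mtx'][0][0])
print(readout.read_state())
E
```

```text
side (array([  469.13076304, -1030.065049  ,   622.10478858]), array([ 0.1042497 ,  0.8460608 , -0.52364018])) -0.05362991353265439 489.6447358821886
top (array([ 394.80546818,  -18.9690951 , 1109.15532907]), array([ 0.18945975,  0.02545703, -0.98171326])) 0.04710872722886334 454.30737296018674
{'clock': 0.1, 'qpos': array([-1.27782153,  0.62924475,  0.03842827,  1.5182517 , -0.02700234,
        0.99634021, -0.02001143]), 'qd': array([ 0.00073078, -0.00215923,  0.00131254, -0.00262316, -0.00147852,
       -0.00015026, -0.00045681]), 'tau': array([ 2.58369262e-03, -5.64534330e+01,  1.23061538e+00, -1.93975103e+01,
        1.13365974e-02,  5.43152564e-03, -7.82371501e-07]), 'eef_pos': array([227.97370451, 608.03884478, 193.49178925]), 'tool_rot': array([-1.57080164,  0.00172672,  1.21202254]), 'force': array([ 0.0075815 , -0.27588373, -0.20425067]), 'torque': array([ 0.05459829, -0.01795211,  0.01787982]), 'width': 85.33419261796868}
```

View pics/top0.png

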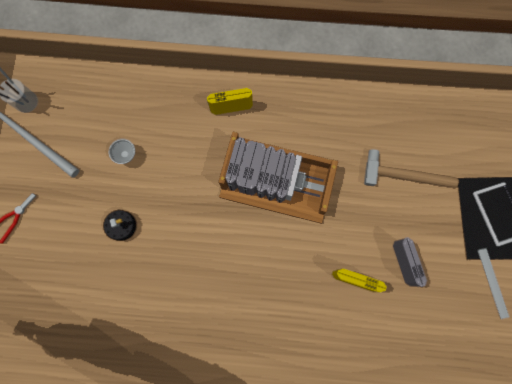

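View pics/side0.png

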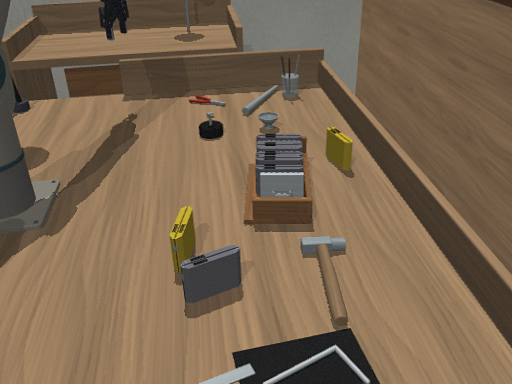

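The top view shows the rack at about (278,177), the loose grey case at (410,262) and yellow decoys at (361,280) and (231,101). The stand is at (120,225), the cup at (122,152) and the hammer at (410,175). Next I'll enlarge the rack and the case.

```bash
python3 - <<'E'
import cv2,numpy as np
a=cv2.imread('pics/top0.png');b=cv2.imread('pics/side0.png')
def c(im,x,y,w,h,W,H): 
    return cv2.resize(im[y:y+h,x:x+w],(W,H),interpolation=cv2.INTER_CUBIC)
o=np.zeros((600,800,3),np.uint8)
o[:400,:500]=c(a,215,128,125,100,500,400)   # x4
o[:300,500:]=c(a,380,225,60,60,300,300)   # x5
o[300:,500:]=c(b,170,235,90,90,300,300)
cv2.imwrite('pics/crop1.png',o)
E
```

```text
(no output)
```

View pics/crop1.png

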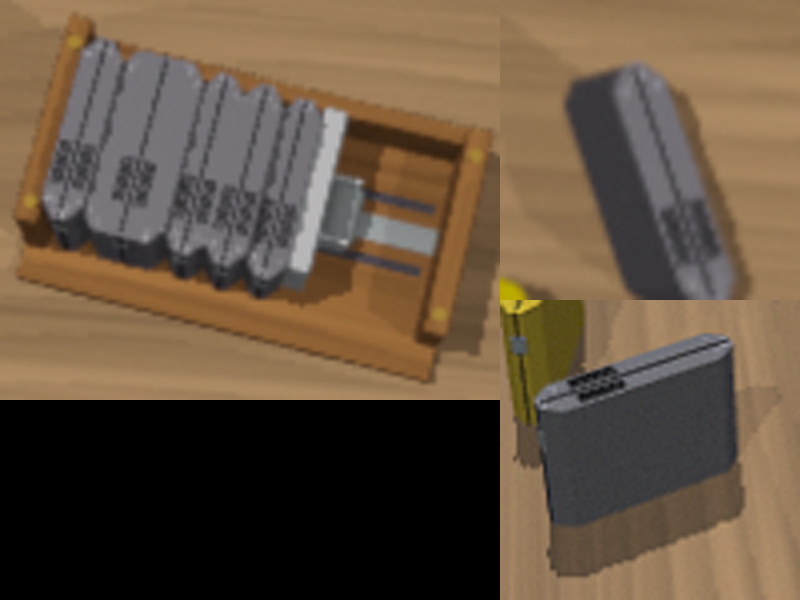

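The row from the left is tall, double, mate_left, mate_right, low, pusher. That puts the mating plane at rack y = 115-24-48-24 = +19. Next I'll measure the rack and the case.

```bash
cat > m.py <<'E'
from h import *
d=load('top0'); s=load('side0')
def t4(x,y): return 215+(x+.5)/4-.5,128+(y+.5)/4-.5
# rack features (crop px, z)
F={'screwLB':(75,42,92),'screwLF':(30,202,92),'screwRB':(477,156,62),'screwRF':(438,314,62),'baseFL':(20,275,12),'baseFR':(435,380,0)}
P={k:onz(d,*t4(v[0],v[1]),v[2]) for k,v in F.items()}
for k,v in P.items(): print(k,v.round(1))
for a,b in(('screwLF','screwLB'),('screwRF','screwRB')):
    e=P[b]-P[a]; print('x-dir yaw',np.degrees(np.arctan2(e[1],e[0])),np.linalg.norm(e[:2]))
for a,b in(('screwRF','screwLF'),('screwRB','screwLB')):
    e=(P[b]-P[a])[:2]; print('y-dir yaw',np.degrees(np.arctan2(-e[0],e[1])),np.linalg.norm(e))
# case noses in the row at z92 (mates), 104 tall, 98 double, 82 low
N={'tall':(104,42,62,212,104),'dbl':(163,57,122,232,98),'mL':(223,75,180,250,92),'mR':(265,88,222,264,92),'low':(305,103,263,272,82)}
for k,(a,b,c,e,z) in N.items():
    B=onz(d,*t4(a,b),z);Fr=onz(d,*t4(c,e),z); v=B-Fr
    print(k,((B+Fr)/2).round(1),np.linalg.norm(v).round(1),np.degrees(np.arctan2(v[1],v[0])).round(1))
# loose case: light top
im=d['image'].astype(int); hsv=cv2.cvtColor(d['image'],cv2.COLOR_RGB2HSV)
g=im.sum(2)/3
m=((hsv[...,1]<60)&(g>75)).astype(np.uint8); m[:225]=0;m[290:]=0;m[:,:385]=0;m[:,440:]=0
n,l,st,c=cv2.connectedComponentsWithStats(m); 
for i in range(1,n):
    if st[i,4]>50: print(st[i],c[i])
i=1+np.argmax(st[1:,4]); pts=np.argwhere(l==i)[:,::-1]
W=np.array([onz(d,u,v,80)[:2] for u,v in pts]).astype(np.float32)
r=cv2.minAreaRect(W); print('case',r,W.mean(0)); 
q=np.linalg.svd(W-W.mean(0))[2][0]; print(np.degrees(np.arctan2(q[1],q[0])))
m=((hsv[...,1]<70)).astype(np.uint8);print('S ',hsv[262,395:430,1],g[262,395:430].astype(int))
E
python3 m.py
```

```text
screwLB [714.7  70.8  92. ]
screwLF [617.1  87.6  92. ]
screwRB [ 672.9 -170.8   62. ]
screwRF [ 576.4 -152.7   62. ]
baseFL [588.4  97.6  12. ]
baseFR [ 546.1 -160.9    0. ]
x-dir yaw -9.788379499618326 98.99679324253754
x-dir yaw -10.588840728811126 98.23377727614827
y-dir yaw -9.632276447320923 243.75200123770261
y-dir yaw -9.813740087346567 245.1234689841013
tall [661.2  60.4 104. ] 103.1 -8.2
dbl [655.3  25.8  98. ] 106.2 -7.9
mL [648.9  -8.7  92. ] 106.8 -8.9
mR [642.9 -33.5  92. ] 107.2 -9.1
low [640.3 -57.5  82. ] 103.9 -9.6
[402 237  25  50 488] [413.80532787 260.64139344]
case ((465.72509765625, -354.9186096191406), (110.0827865600586, 25.514646530151367), 20.26388931274414) [ 467.50143 -354.0298 ]
-159.85303
S  [113 111 107  70  16  17  13  17  13  13  17  17  13  11  15  13  15  11
  11  15  13  11  13   9   9  33  90 112 120 116 111 113 111 110 112] [111 110 103  77  60  57  57  57  57  56  57  57  57  66 101 114 115 115
 112  84  96 112 116 115 113 100  83  78  83 108 118 118 120 119 119]
```

Rack yaw is about -9.8°. The mating plane is at v≈88.5 along rack y and the row centre at u≈640.5, and both agree with the sizes given. The loose case measures 110 x 25 at (465.7,-354.9), yaw 20.3°. Now I'll write a small step calculator.

```bash
cat > p.py <<'E'
import sys,json,numpy as np
from scipy.spatial.transform import Rotation as R
from cell import readout
def plan(pos,yaw,n,step=32,ang=5):
    """print up to n rows in tool units toward TCP pos (mm), yaw (deg), tool straight down"""
    s=readout.read_state(); p=np.array(s['eef_pos']); q=R.from_euler('xyz',s['tool_rot'])
    T=R.from_euler('xyz',[-90,0,yaw],degrees=True); rows=[]
    for i in range(n):
        d=np.array(pos,float)-p; L=np.linalg.norm(d); 
        if L>step: d*=step/L
        w=(q.inv()*T).as_rotvec(degrees=True); A=np.linalg.norm(w)
        if A>ang: w*=ang/A
        if L<.2 and A<.1: break
        rows.append([round(float(x),3) for x in np.r_[q.inv().apply(d)/40,w/5]])
        p=p+d; q=q*R.from_rotvec(w,degrees=True)
    print(json.dumps([rows])); print('end',p.round(1),'clock',s['clock'],'f',s['force'].round(1),'w',round(s['width'],1))
a=[float(x) for x in sys.argv[1:]]; plan(a[:3],a[3],int(a[4]),*a[5:])
E
python3 p.py 560 150 215 -70 8 36
```

```text
[[[-0.497, -0.033, -0.75, 0.001, 1.0, -0.0], [-0.429, -0.033, -0.79, 0.001, 1.0, -0.0], [-0.359, -0.033, -0.825, 0.001, 1.0, -0.0], [-0.286, -0.034, -0.853, 0.001, 1.0, -0.0], [-0.21, -0.034, -0.874, 0.001, 1.0, -0.0], [-0.133, -0.034, -0.889, 0.001, 1.0, -0.0], [-0.055, -0.034, -0.898, 0.001, 1.0, -0.0], [0.023, -0.034, -0.899, 0.001, 1.0, -0.0]]]
end [396.9 375.  204.4] clock 0.1 f [ 0.  -0.3 -0.2] w 85.3
```

Emit:
apply_moves(
  commands=[
    [[-0.5,-0.03,-0.75,0,1,0],[-0.43,-0.03,-0.79,0,1,0],[-0.36,-0.03,-0.82,0,1,0],[-0.29,-0.03,-0.85,0,1,0],[-0.21,-0.03,-0.87,0,1,0],[-0.13,-0.03,-0.89,0,1,0],[-0.05,-0.03,-0.9,0,1,0],[0.02,-0.03,-0.9,0,1,0]],
  ],
  claw=60,
)

```text
clock: 0.77
eef_pos: [390.2, 372.4, 197.5]
tool_rot: [-1.566, 0.009, 0.502]
force: [-0.2, 0.1, 0.3]
width: 60.1
```

```bash
python3 p.py 560 100 215 -70 8 38
```

```text
[[[0.052, -0.057, -0.947, 0.003, 1.0, -0.006], [0.134, -0.057, -0.939, 0.003, 1.0, -0.006], [0.216, -0.057, -0.923, 0.003, 1.0, -0.006], [0.295, -0.057, -0.901, 0.003, 1.0, -0.006], [0.373, -0.057, -0.872, 0.003, 1.0, -0.006], [0.447, -0.057, -0.836, 0.003, 1.0, -0.006], [0.519, -0.057, -0.794, 0.003, 1.0, -0.006], [0.586, -0.057, -0.746, 0.003, 1.0, -0.006]]]
end [550.8 114.8 214.1] clock 0.7667 f [-0.2  0.1  0.3] w 60.1
```

Emit:
apply_moves(
  commands=[
    [[0.05,-0.06,-0.95,0,1,0],[0.13,-0.06,-0.94,0,1,0],[0.22,-0.06,-0.92,0,1,0],[0.3,-0.06,-0.9,0,1,0],[0.37,-0.06,-0.87,0,1,0],[0.45,-0.06,-0.84,0,1,0],[0.52,-0.06,-0.79,0,1,0],[0.59,-0.06,-0.75,0,1,0]],
  ],
)

```text
clock: 1.43
eef_pos: [550.7, 99.1, 214.2]
tool_rot: [-1.575, 0.014, -0.229]
force: [0.4, 0.2, 0.1]
width: 59.7
```

```bash
python3 p.py 436.6 -365.6 200 -69.74 8 38
```

```text
[[[-0.01, 0.032, -0.949, 0.011, 1.0, -0.011], [0.072, 0.031, -0.947, 0.011, 1.0, -0.011], [0.155, 0.03, -0.937, 0.011, 1.0, -0.011], [0.236, 0.03, -0.92, 0.011, 1.0, -0.011], [0.315, 0.029, -0.896, 0.011, 1.0, -0.011], [0.392, 0.029, -0.865, 0.011, 1.0, -0.011], [0.466, 0.028, -0.828, 0.011, 1.0, -0.011], [0.536, 0.028, -0.784, 0.011, 1.0, -0.011]]]
end [ 478.2 -196.   205.2] clock 1.4333 f [0.4 0.2 0.1] w 59.7
```

Emit:
apply_moves(
  commands=[
    [[-0.01,0.03,-0.95,0,1,0],[0.07,0.03,-0.95,0,1,0],[0.16,0.03,-0.94,0,1,0],[0.24,0.03,-0.92,0,1,0],[0.32,0.03,-0.9,0,1,0],[0.39,0.03,-0.87,0,1,0],[0.47,0.03,-0.83,0,1,0],[0.54,0.03,-0.78,0,1,0]],
  ],
)

```text
clock: 2.1
eef_pos: [475.5, -208.8, 204.3]
tool_rot: [-1.58, 0.004, -0.961]
force: [0.7, 0.1, 0.1]
width: 59.6
```

```bash
python3 p.py 436.6 -365.6 150 -69.74 8 30
```

```text
[[[0.468, 0.242, -0.534, 0.036, 0.999, -0.01], [0.513, 0.241, -0.492, 0.036, 0.999, -0.01], [0.553, 0.24, -0.446, 0.034, 0.939, -0.009], [0.588, 0.239, -0.4, -0.0, -0.0, -0.0], [0.588, 0.239, -0.4, -0.0, 0.0, -0.0], [0.4, 0.163, -0.272, -0.0, 0.0, -0.0]]]
end [ 436.6 -365.6  150. ] clock 2.1 f [0.7 0.1 0.1] w 59.6
```

Emit:
apply_moves(
  commands=[
    [[0.47,0.2,-0.53,0.04,1,0],[0.51,0.2,-0.49,0.04,1,0],[0.55,0.2,-0.45,0.04,0.93,0],[0.59,0.2,-0.4,0,0,0],[0.59,0.2,-0.4,0,0,0],[0.4,0.1,-0.27,0,0,0],[0,0,0,0,0,0]],
  ],
)

```text
clock: 2.68
eef_pos: [426.2, -381.3, 157.5]
tool_rot: [-1.574, -0.001, -1.246]
force: [0.3, -0.8, -0.2]
width: 60.3
```

```bash
python3 p.py 436.6 -365.6 46 -69.74 8 22
```

```text
[[[-0.057, 0.542, 0.074, 0.04, -0.328, 0.013], [-0.054, 0.542, 0.074, -0.0, 0.0, -0.0], [-0.054, 0.542, 0.074, -0.0, -0.0, -0.0], [-0.054, 0.542, 0.074, -0.0, -0.0, -0.0], [-0.054, 0.542, 0.074, -0.0, -0.0, -0.0], [-0.007, 0.075, 0.01, -0.0, -0.0, -0.0]]]
end [ 436.6 -365.6   46. ] clock 2.6833 f [ 0.3 -0.8 -0.2] w 60.3
```

Emit:
apply_moves(
  commands=[
    [[-0.22,0.2,0.4,0,-0.33,0],[0,0.2,0,0,0,0],[0,0,0,0,0,0]],
  ],
)

```text
clock: 2.93
eef_pos: [438.3, -366.7, 139.4]
tool_rot: [-1.575, 0.001, -1.218]
force: [-0.7, 0.4, -0.2]
width: 59.7
```

```bash
python3 p.py 436.6 -365.6 46 -69.74 8 22
```

```text
[[[-0.009, 0.55, -0.005, 0.046, -0.004, -0.012], [-0.01, 0.55, -0.007, -0.0, 0.0, -0.0], [-0.01, 0.55, -0.007, -0.0, 0.0, -0.0], [-0.01, 0.55, -0.007, -0.0, 0.0, -0.0], [-0.002, 0.135, -0.002, -0.0, 0.0, -0.0]]]
end [ 436.6 -365.6   46. ] clock 2.9333 f [-0.7  0.4 -0.2] w 59.7
```

Emit:
apply_moves(
  commands=[
    [[-0.04,0.55,0,0.04,0,0],[0,0.55,-0.02,0,0,0],[0,0.55,-0.02,0,0,0],[0,0.5,0,0,0,0],[0,0,0,0,0,0]],
  ],
)

```text
clock: 3.35
eef_pos: [441.8, -357.9, 50.8]
tool_rot: [-1.567, 0.002, -1.205]
force: [-0.8, 0.3, -0.1]
width: 60.1
```

```bash
python3 p.py 436.6 -365.6 46 -69.74 8 22; python3 - <<'E'
from h import *
d=snap('side','side1')
x=180;y=190
t=snap('top','top1')['image']
cv2.imwrite('pics/c2.png',np.hstack([cv2.resize(d['image'][190:330,140:280],(400,400),interpolation=2),cv2.resize(t[200:320,340:460],(400,400),interpolation=2)])[:,:,::-1])
E
```

```text
[[[0.134, 0.118, -0.192, -0.046, 0.139, -0.029]]]
end [ 436.6 -365.6   46. ] clock 3.35 f [-0.8  0.3 -0.1] w 60.1
```

View pics/c2.png

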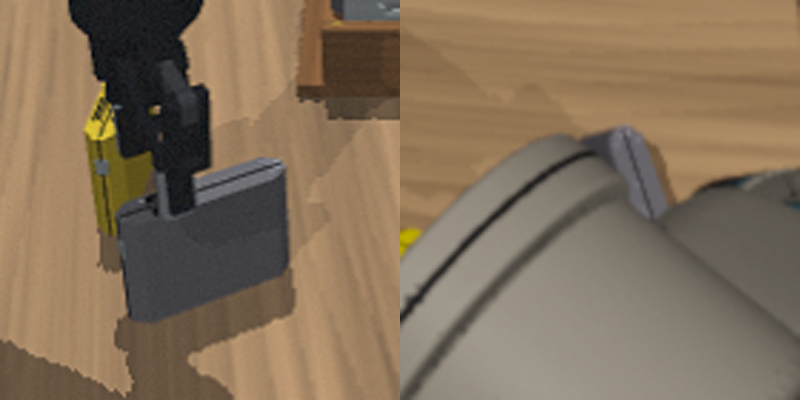

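The side view shows the fingers astride the case near its latch end, at about crop (175,200). I'll make a small correction and close.

Emit:
apply_moves(
  commands=[
    [[0.13,0.1,-0.19,-0.05,0.14,-0.03],[0,0,0,0,0,0],[0,0,0,0,0,0]],
  ],
)

```text
clock: 3.7
eef_pos: [439.7, -369.4, 53.0]
tool_rot: [-1.567, -0.01, -1.217]
force: [-0.0, 0.7, -0.3]
width: 60.0
```

```bash
python3 p.py 436.6 -365.6 46 -69.74 8 22
```

```text
[[[-0.117, 0.173, -0.041, -0.044, -0.001, 0.112]]]
end [ 436.6 -365.6   46. ] clock 3.7 f [-0.   0.7 -0.3] w 60.0
```

Emit:
apply_moves(
  commands=[
    [[-0.06,0.14,-0.04,-0.04,0,0.11],[-0.06,0,0,0,0,0]],
  ],
)

```text
clock: 3.87
eef_pos: [437.3, -366.9, 48.8]
tool_rot: [-1.569, -0.003, -1.218]
force: [0.9, -0.3, -0.2]
width: 60.1
```

Emit:
apply_moves(
  commands=[
    [[0,0,0,0,0,0],[0,0,0,0,0,0],[0,0,0,0,0,0],[0,0,0,0,0,0]],
  ],
  claw=10,
)

```text
clock: 4.2
eef_pos: [437.3, -366.4, 49.3]
tool_rot: [-1.568, -0.003, -1.218]
force: [-0.4, 0.3, 0.5]
width: 11.4
```

```bash
python3 p.py 436.6 -365.6 46 -69.74 8 22
```

```text
[[[-0.025, 0.083, -0.01, -0.027, -0.007, 0.031]]]
end [ 436.6 -365.6   46. ] clock 4.2 f [-0.4  0.3  0.5] w 11.4
```

The width is 11.4 mm, but the case is 24 mm thick, so something is off. I'll look before doing anything else.

```bash
python3 - <<'E'
from h import *
d=snap('side','side2')
t=snap('top','top2')['image']
cv2.imwrite('pics/c3.png',np.hstack([cv2.resize(d['image'][190:330,140:280],(400,400),interpolation=2),cv2.resize(t[200:320,340:460],(400,400),interpolation=2)])[:,:,::-1])
print(readout.read_state()['width'])
E
```

```text
10.057056155143904
```

View pics/c3.png

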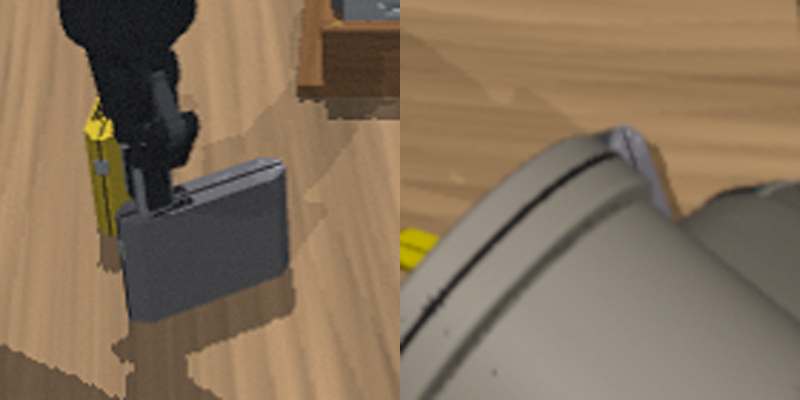

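```bash
python3 - <<'E'
from h import *
for n in('side2','side1','top0'):
    d=load(n)
    for P in((437.3,-366.4,49.3),(437,-366,80),(441.8,-357.9,50.8)): print(n,P,np.round(proj(d,P),1))
    c=np.array([465.7,-354.9]);a=np.radians(20.26);e=np.array([np.cos(a),np.sin(a)]);f=np.array([-e[1],e[0]])
    for z in(80,0):
        for i in(-55,55): print(z,i,np.round(proj(d,[*(c+i*e-f*4),z]),1))
d=load('side2');hsv=cv2.cvtColor(d['image'],cv2.COLOR_RGB2HSV)
print('nose tops side: latch',onz(d,183.7,261.7,80),'hinge',onz(d,140+280*.35,190+158*.35,80))
print('latch bottom',onz(d,140+130*.35,190+318*.35,0),'hinge bottom R',onz(d,140+290*.35,190+268*.35,0))
E
```

```text
side2 (437.3, -366.4, 49.3) [193.5 276.7]
side2 (437, -366, 80) [191.7 262.9]
side2 (441.8, -357.9, 50.8) [195.8 272.6]
80 -55 [179.1 268.7]
80 55 [237.5 248.8]
0 -55 [183.7 303.4]
0 55 [239.2 282.8]
side1 (437.3, -366.4, 49.3) [193.5 276.7]
side1 (437, -366, 80) [191.7 262.9]
side1 (441.8, -357.9, 50.8) [195.8 272.6]
80 -55 [179.1 268.7]
80 55 [237.5 248.8]
0 -55 [183.7 303.4]
0 55 [239.2 282.8]
top0 (437.3, -366.4, 49.3) [414.7 275.1]
top0 (437, -366, 80) [419.2 275. ]
top0 (441.8, -357.9, 50.8) [411.2 272.7]
80 -55 [424.6 285.5]
80 55 [407.4 236.9]
0 -55 [412.6 285.2]
0 55 [396.9 240. ]
nose tops side: latch [ 423.32097206 -360.47935653   80.        ] hinge [ 520.55732782 -329.80975116   80.        ]
latch bottom [ 418.69911726 -372.9176276     0.        ] hinge bottom R [ 522.55561742 -342.97118048    0.        ]
```

```bash
python3 - <<'E'
from h import *
from cell import readout
s=readout.read_state(); print(s['eef_pos'],s['tool_rot'],s['qpos'])
d=load('side1')
for z in(50,60,70,80,90): print(z,np.round(proj(d,(441.8+.36*35,-357.9-.93*35,z)),1),np.round(proj(load('side2'),(437.3+.36*10,-366.4-.93*10,z)),1))
a=cv2.imread('pics/side1.png')[215:295,165:235];b=cv2.imread('pics/side2.png')[215:295,165:235]
cv2.imwrite('pics/c4.png',np.hstack([cv2.resize(a,(400,457),interpolation=cv2.INTER_NEAREST),cv2.resize(b,(400,457),interpolation=cv2.INTER_NEAREST)]))
E
```

```text
[ 437.35588279 -366.43002052   49.32335801] [-1.56837353 -0.00276793 -1.21785335] [ 0.3156207   0.78205984  0.53825897  1.87859682 -0.63669768  0.65467427
  0.02752542]
50 [203.8 284.7] [195.7 279.8]
60 [203.4 280.3] [195.2 275.4]
70 [202.9 275.8] [194.7 270.9]
80 [202.5 271.2] [194.2 266.4]
90 [202.  266.6] [193.7 261.8]
```

View pics/c4.png

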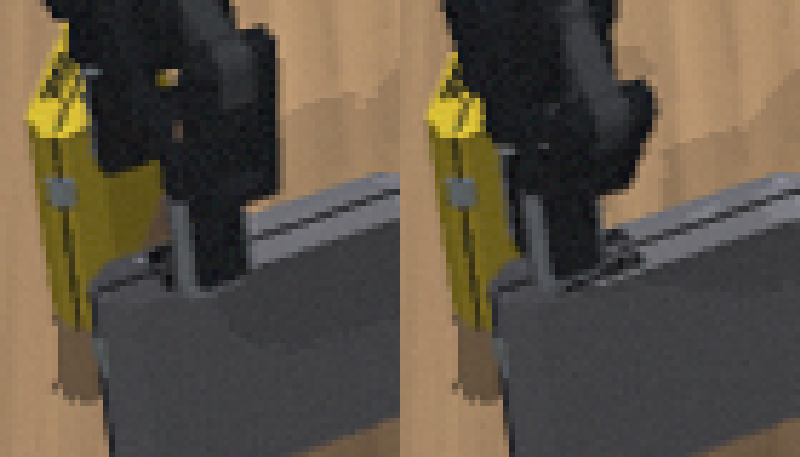

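```bash
python3 - <<'E'
from h import *
d=load('side0')
for z in(180,193.5,207,220,240): print(z,np.round(proj(d,(228,608,z)),1))
g=d['image'].astype(int).max(2)
for r in range(0,50,3): print(r,''.join('#' if v<45 else '.' for v in g[r,85:140]))
# measured rack/known heights in side view: pen check of case hinge vertical edge
d=load('side2');g=d['image'].astype(int).max(2)
for c in(190,215,232): print(c,g[235:310,c])
E
```

```text
180 [119.4  56. ]
193.5 [118.8  51.9]
207 [118.2  47.8]
220 [117.5  43.9]
240 [116.6  37.7]
0 ................####################.##.#..............
3 ....................#####################..............
6 ....................######################.............
9 ..............##..#########################............
12 ..............##...####################..##............
15 ...............#############################...........
18 ...............################..#########.............
21 ...............###..#########......#####...............
24 ................############.......######..............
27 ...................########........######..............
30 .....................#####..........#####..............
33 ......................####.............................
36 ......................#####............................
39 .......................................................
42 .......................................................
45 .......................................................
48 .......................................................
190 [ 34 
[... 220 characters left out ...]
68  71  70  71  70  68  71  73  70  70  69  72  73  97 107 104 105
 106 106 105]
215 [182 182 184 184 176 161 163 159 161 160 161 160 159 158 159 123 116 124
 123  56  94 117 118 116  99  56  60  60  64  62  63  67  69  70  67  70
  69  65  68  66  67  66  67  66  68  68  67  64  67  65  70  68  68  67
  68  65  66  69  66  74  97 105 103 102  99 101 103 104 102 103 103 104
 104 103  99]
232 [151 150 150 149 150 152 152 153 154 156 126 144 133  79  90 132 131 132
 110  55  59  61  63  62  59  61  64  62  62  67  67  69  66  66  67  66
  65  70  69  68  68  64  64  67  68  69  65  64  68  63  66  67  69  90
 117 113 112 111 111 110 114 111 111 112 110 109 110 103 121 153 176 171
 168 169 166]
```

By both side views (start and now), the visible fingertips stand about 31 mm above the reported TCP. So the fingers closed above the case top and touched nothing. I'll reopen and go lower in small steps while watching the force.

Emit:
apply_moves(
  commands=[
    [[0,-0.1,0,0,0,0],[0,0,0,0,0,0],[0,0,0,0,0,0],[0,0,0,0,0,0],[0,0,0,0,0,0]],
  ],
  claw=60,
)

```text
clock: 4.72
eef_pos: [437.4, -366.5, 53.9]
tool_rot: [-1.568, -0.003, -1.218]
force: [-0.2, 0.2, 0.1]
width: 60.2
```

Emit:
apply_moves(
  commands=[
    [[-0.05,0.2,0,0,0,0],[0,0.2,0,0,0,0],[0,0.2,0,0,0,0],[0,0,0,0,0,0]],
  ],
)

```text
clock: 5.05
eef_pos: [436.9, -364.2, 27.5]
tool_rot: [-1.568, -0.003, -1.217]
force: [0.2, 0.1, -0.3]
width: 60.0
```

```bash
python3 p.py 438 -363 18 -69.74 8 8
```

```text
[[[-0.016, 0.197, 0.03, -0.031, -0.003, 0.034], [-0.003, 0.04, 0.006, -0.0, 0.0, -0.0]]]
end [ 438. -363.   18.] clock 5.05 f [ 0.2  0.1 -0.3] w 60.0
```

Emit:
apply_moves(
  commands=[
    [[-0.02,0.2,0.03,-0.03,0,0.03],[0,0,0,0,0,0]],
  ],
)

```text
clock: 5.22
eef_pos: [437.3, -362.5, 17.7]
tool_rot: [-1.572, 0.001, -1.218]
force: [-0.5, 0.5, 1.0]
width: 60.1
```

Emit:
apply_moves(
  commands=[
    [[0,0,0,0,0,0],[0,0,0,0,0,0],[0,0,0,0,0,0],[0,0,0,0,0,0],[0,0,0,0,0,0]],
  ],
  claw=10,
)

```text
clock: 5.63
eef_pos: [437.1, -362.7, 17.1]
tool_rot: [-1.573, 0.002, -1.218]
force: [-0.2, -0.2, -2.7]
width: 23.2
```

```bash
python3 - <<'E'
from h import *
s=readout.read_state();print(s['width'],s['eef_pos'],s['force'])
d=snap('side','side3')
cv2.imwrite('pics/c5.png',cv2.resize(d['image'][205:315,160:260],(500,550),interpolation=cv2.INTER_NEAREST)[:,:,::-1])
E
```

```text
23.22970002876993 [ 437.13354418 -362.71957708   17.12532232] [-0.24124094 -0.16109201 -2.67452258]
```

View pics/c5.png

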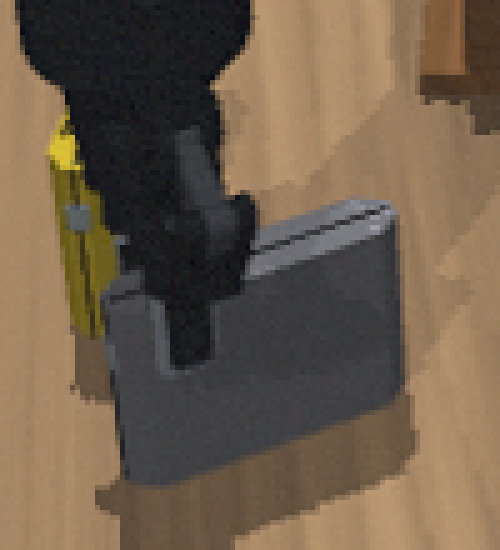

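Gripped at width 23.2, with the pads about 17–40 mm from the latch nose and the tip about 31 mm below the case top. Now I'll lift.

Emit:
apply_moves(
  commands=[
    [[0,-0.2,0,0,0,0],[0,-0.4,0,0,0,0],[0,-0.5,0,0,0,0],[0,-0.5,0,0,0,0],[0,-0.5,0,0,0,0],[0,-0.5,0,0,0,0],[0,-0.2,0,0,0,0],[0,0,0,0,0,0]],
  ],
)

```text
clock: 6.35
eef_pos: [434.6, -360.7, 135.0]
tool_rot: [-1.576, 0.007, -1.219]
force: [0.3, -0.2, -2.8]
width: 22.9
```

```bash
python3 p.py 465 -120 140 -99.8 8 24 4
```

```text
[[[-0.533, -0.01, 0.276, 0.011, 0.8, -0.009], [-0.551, -0.01, 0.238, 0.011, 0.8, -0.009], [-0.566, -0.01, 0.199, 0.011, 0.8, -0.009], [-0.578, -0.01, 0.159, 0.011, 0.8, -0.009], [-0.588, -0.011, 0.118, 0.011, 0.8, -0.009], [-0.595, -0.011, 0.077, 0.011, 0.8, -0.009], [-0.599, -0.012, 0.035, 0.011, 0.8, -0.009], [-0.6, -0.012, -0.006, 0.005, 0.396, -0.005]]]
end [ 458.7 -170.2  139. ] clock 6.35 f [ 0.3 -0.2 -2.8] w 22.9
```

Emit:
apply_moves(
  commands=[
    [[-0.53,-0.01,0.27,0.01,0.8,-0.01],[-0.55,-0.01,0.24,0.01,0.8,-0.01],[-0.56,-0.01,0.2,0.01,0.8,-0.01],[-0.58,-0.01,0.16,0.01,0.8,-0.01],[-0.59,-0.01,0.12,0.01,0.8,-0.01],[-0.59,-0.01,0.08,0.01,0.8,-0.01],[-0.6,-0.01,0.03,0.01,0.8,-0.01],[-0.6,-0.01,0,0,0.4,0]],
  ],
)

```text
clock: 7.02
eef_pos: [456.3, -169.2, 133.8]
tool_rot: [-1.576, -0.005, -1.78]
force: [-0.2, -0.1, -2.9]
width: 23.3
```

```bash
python3 p.py 480 6 120 -99.8 8 24 4
```

```text
[[[-0.597, 0.044, -0.045, 0.065, -0.441, 0.058], [-0.598, 0.047, -0.022, 0.0, -0.0, -0.0], [-0.598, 0.047, -0.022, 0.0, -0.0, -0.0], [-0.598, 0.047, -0.022, 0.0, -0.0, -0.0], [-0.598, 0.047, -0.022, 0.0, 0.0, 0.0], [-0.598, 0.047, -0.022, 0.0, 0.0, 0.0], [-0.598, 0.047, -0.022, 0.0, 0.0, 0.0], [-0.233, 0.018, -0.009, 0.0, 0.0, 0.0]]]
end [480.   6. 120.] clock 7.0167 f [-0.2 -0.1 -2.9] w 23.3
```

Emit:
apply_moves(
  commands=[
    [[-0.6,0.04,-0.04,0.06,-0.44,0.06],[-0.6,0.05,-0.02,0,0,0],[-0.6,0.05,-0.02,0,0,0],[-0.6,0.05,-0.02,0,0,0],[-0.6,0.05,-0.02,0,0,0],[-0.6,0.05,-0.02,0,0,0],[-0.4,0.05,-0.02,0,0,0],[0,0,0,0,0,0]],
  ],
)

```text
clock: 7.68
eef_pos: [472.2, 6.4, 112.1]
tool_rot: [-1.587, 0.002, -1.733]
force: [-1.0, 0.7, -1.8]
width: 22.8
```

```bash
python3 p.py 480 6 45 -99.8 8 15 4; python3 - <<'E'
from h import *
a=snap('top','top4')['image'];b=snap('side','side4')['image']
cv2.imwrite('pics/c6.png',np.hstack([cv2.resize(a[130:270,200:340],(400,400),interpolation=2),cv2.resize(b[90:230,200:340],(400,400),interpolation=2)])[:,:,::-1])
E
```

```text
[[[-0.004, 0.372, 0.049, 0.185, 0.096, -0.024], [-0.005, 0.372, 0.043, 0.0, -0.0, -0.0], [-0.005, 0.372, 0.043, 0.0, -0.0, -0.0], [-0.005, 0.372, 0.043, 0.0, -0.0, -0.0], [-0.003, 0.188, 0.022, 0.0, 0.0, 0.0]]]
end [480.   6.  45.] clock 7.6833 f [-1.   0.7 -1.8] w 22.8
```

View pics/c6.png

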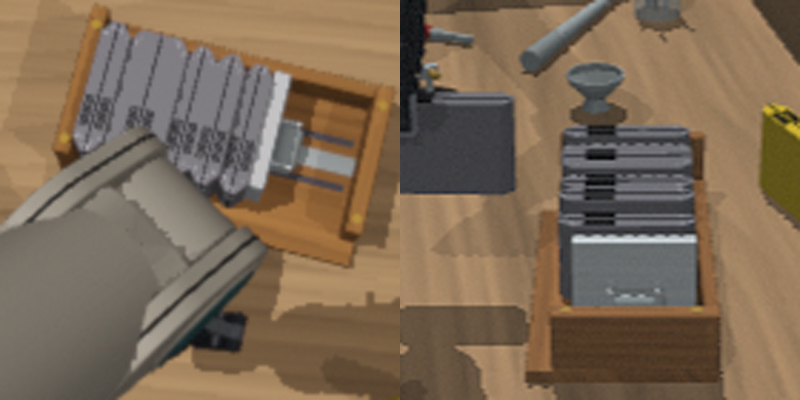

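The side view shows the held case level, with its nose at about image (240,123–157). The row is undisturbed. Now I'll lower it to just above base height, in front of the lip.

Emit:
apply_moves(
  commands=[
    [[0,0.37,0,0.18,0.1,0],[0,0.37,0,0,0,0],[0,0.37,0,0,0,0],[0,0.37,0,0,0,0],[0,0.2,0,0,0,0],[0,0,0,0,0,0]],
  ],
)

```text
clock: 8.28
eef_pos: [472.6, -7.4, 43.9]
tool_rot: [-1.564, -0.007, -1.757]
force: [0.7, 0.9, -2.9]
width: 22.9
```

```bash
cat > q.py <<'E'
from h import *
import sys
from scipy.spatial.transform import Rotation as R
s=readout.read_state();p=s['eef_pos'];c,n=np.cos(np.radians(9.8)),np.sin(np.radians(9.8))
u,v=c*p[0]-n*p[1],n*p[0]+c*p[1]
print('TCP u,v,z',np.round([u,v,p[2]],1),'yaw rack',(np.degrees(s['tool_rot'][2])+99.8).round(2),'tilt',np.degrees(s['tool_rot'][:2]+[np.pi/2,0]).round(2),'f uvz',np.round([c*s['force'][0]-n*s['force'][1],n*s['force'][0]+c*s['force'][1],s['force'][2]],1),'w',round(s['width'],1),'t',round(s['clock'],2))
E
python3 q.py; python3 - <<'E'
from h import *
d=snap('side','side5'); im=d['image']
g=im.astype(int).max(2);hsv=cv2.cvtColor(im,cv2.COLOR_RGB2HSV)
m=((hsv[...,1]<60)&(g<140)).astype(np.uint8); m[:,262:]=0; m[:100]=0;m[200:]=0;m[:,:190]=0
pts=np.argwhere(m); print(pts[:,1].max())
for r in range(120,196,4): print(r,''.join('#' if x else '.' for x in m[r,190:262]))
E
```

```text
TCP u,v,z [467.   73.1  43.9] yaw rack -0.89 tilt [ 0.39 -0.38] f uvz [ 0.6  1.  -2.9] w 22.9 t 8.28
261
120 ...#.#.#######..######.................................................#
124 .#############.#################........................................
128 ...#.######.######.##########.###.......................................
132 ....########..###.#..##########.........................................
136 ...##########....###.#####..#......................................#####
140 ....##########.####................................................#####
144 ....####.#....#####...............................................######
148 .....##.#####.###.#................................................#####
152 .......#..###.#####################################...............######
156 ....##########.####################################...............######
160 .....##############################################...............######
164 .....######.#..####################################...............######
168 .....###############################################..............######
172 ......##############################################..............#####.
176 ......##############################################..............######
180 .......#############################################..............######
184 ........############################################..............######
188 ..................................................................######
192 ..................................................................######
```

```bash
cat > nose.py <<'E'
from h import *
def nose(d,pu,pv,v):
    c,n=np.cos(np.radians(9.8)),np.sin(np.radians(9.8))
    o,r=ray(d,pu,pv); k=(v-(n*o[0]+c*o[1]))/(n*r[0]+c*r[1]); P=o+k*r
    return np.round([c*P[0]-n*P[1],v,P[2]],1)
E
python3 - <<'E'
from nose import *
d=load('side5')
print('nose bottom',nose(d,242,186.5,69),'top',nose(d,241.3,150,69),'row front edges follow')
d0=load('side0');im=d0['image'];g=im.astype(int).max(2)
for r in range(130,200,4): print(r,g[r,246:262])
c,n=np.cos(np.radians(9.8)),np.sin(np.radians(9.8))
# predicted front lower/upper nose points of mates in side view
for nm,u,v,z in(('mR top front',585.5,76.5-4,92),('low top front',585.5,52.5-4,82),('mL',585.5,100.5-4,92),('base front right',563,69.5-130,12)):
    print(nm,np.round(proj(d0,(c*u+n*v,-n*u+c*v,z)),1))
E
```

```text
nose bottom [555.7  69.   19.9] top [557.5  69.  117.7] row front edges follow
130 [165 160 155 152 152 154 153 156 158 158 157 157 158 133  93  97]
134 [166 166 160 158 153 153 154 157 159 160 161 163 152 133 121 121]
138 [164 165 165 164 157 155 153 156 158 147 108  63  63  61  64  66]
142 [161 163 165 167 164 163 157 156 158 146 112  99 121 117 118 119]
146 [160 157 161 165 165 166 163 159 162 147 108 117 125 116 117 117]
150 [162 161 165 163 163 165 163 161 160 164 129  58  58  55  58  60]
154 [158 161 164 162 163 163 158 161 167 140  88  92 111 120 116 116]
158 [149 153 157 161 163 166 165 162 164 133 128 138 120 118 116 118]
162 [153 152 149 154 162 168 167 168 167 130  55  61  63  67  67  69]
166 [153 154 146 138 139 137 137 139 135 106  90  93  89  69  68  68]
170 [142 151 142 130 139 138 138 144 137 101  61  62  62  61  62  62]
174 [137 130 129 137 138 138 134 145 139 105  69  63  59  78 171 218]
178 [142 125 128 142 139 135 136 144 154 121  57  63  63  70  93 111]
182 [136 146 147 139 139 133 137 141 150 128  69  66  59  70  92 108]
186 [131 133 142 141 137 131 136 140 154 127  62  64  64  64  87 105]
190 [133 133 140 139 131 134 134 141 155 126  64  63  65  64  89 108]
194 [127 143 139 135 132 133 141 149 157 158 130  87  75  61  88 108]
198 [130 142 138 137 130 135 131 137 142 146 158 169 168 161 146 140]
mR top front [253.8 159.2]
low top front [253.5 167.9]
mL [254.2 154.4]
base front right [241.9 220.3]
```

```bash
python3 - <<'E'
from nose import *
d=load('side5');c,n=np.cos(np.radians(9.8)),np.sin(np.radians(9.8))
print(d['mtx'],d['k1'])
for u in(546,556):
  for v in((61,85) if u==546 else (69,77)):
    print(u,v,[np.round(proj(d,(c*u+n*v,-n*u+c*v,z)),1).tolist() for z in(27,107)])
im=d['image'].astype(int)
for col in(225,232,238): print(col,im[140:196,col].sum(1)//3)
# row: low case near face & pusher, column 275
d0=load('side0');print(d0['image'][120:225,275].astype(int).sum(1)//3)
for nm,u,v,zs in(('pusher near',585.5+12,40.5-6,(12,74)),('rightend outer',600,69.5-130,(0,62)),('tall far top',640,69.5+115,(104,104)),('mR',640,64.5,(92,92)),('mL',640,88.5,(92,92)),('dbl',640,112.5,(98,98))):
    print(nm,[np.round(proj(d0,(c*u+n*v,-n*u+c*v,z)),1).tolist() for z in zs])
E
```

```text
[[489.64473588   0.         258.01006166]
 [  0.         489.64473588 177.56610097]
 [  0.           0.           1.        ]] -0.05362991353265439
546 61 [[237.6, 185.7], [236.3, 155.7]]
546 85 [[238.3, 180.6], [237.0, 151.0]]
556 69 [[242.0, 184.0], [240.8, 154.1]]
556 77 [[242.2, 182.3], [241.1, 152.6]]
225 [134 133 134 134 135 135 131 133 133 130 130 116  91  93 115  94  63  65
  63  64  63  67  66  66  65  65  63  66  64  68  64  63  62  67  67  65
  65  68  66  63  64  67  65  64  63  74 122 121 124 123 119 131 143  85
  86  85]
232 [122 122 122 121 118 118 119 120 120 119 120 116  92  79 117  93  65  63
  68  65  64  66  65  64  65  66  64  66  63  63  64  66  66  68  65  67
  66  66  64  67  65  66  68  64  64  77 122 125 123 126 126 125 146  88
  88  88]
238 [117 114 115 115 121 115 122 123 117 106 105 112 101  67 106  63  58  60
  64  61  63  62  61  60  62  59  59  63  62  62  61  66  60  60  62  62
  62  62  61  62  60  62  63  60  59  80 109 106 107 107 110 107 126  76
  77  76]
[ 83  98 111 111 109 114  97  67  80  81  80  80  80  80  69  56  67  68
  60  59  92 113  75  73  49  62 112 113 101  63  61  66  55  51  64 105
  86  55  95  97  75  63  64  64  51  87  71  84  90  74  61  54 133 197
 206 114 101 105 104 104 105 106 104 106 106 106 102 104 103 104  95  88
  96  95 127 120  99 104 100 106  90  61  53  55  58  61  59  55  58  62
  56  55  58  55  53  52  56  59  57  58  54  57  59  58  85]
pusher near [[259.1, 197.0], [258.6, 173.9]]
rightend outer [[259.0, 224.8], [258.5, 200.9]]
tall far top [[277.2, 134.1], [277.2, 134.1]]
mR [[277.3, 160.8], [277.3, 160.8]]
mL [[277.2, 156.0], [277.2, 156.0]]
dbl [[277.2, 149.1], [277.2, 149.1]]
```

Predicted edge rows (151/156/186) match the image (151/155.5/185), so the held case pose and the z offset are confirmed. The nose is at u≈556 and the seam is at v≈88.5. Next I'll align.

```bash
cat > w.py <<'E'
import sys,subprocess,numpy as np
u,v,z=map(float,sys.argv[1:4]);c,n=np.cos(np.radians(9.8)),np.sin(np.radians(9.8))
subprocess.run(['python3','q.py'])
subprocess.run(['python3','p.py',str(c*u+n*v),str(-n*u+c*v),str(z),'-99.8','8',*(sys.argv[4:] or ['6'])])
E
python3 w.py 467 87.5 31 5
```

```text
TCP u,v,z [467.3  72.9  44.6] yaw rack -0.91 tilt [ 0.43 -0.39] f uvz [-0.3 -0.8 -2.5] w 23.3 t 8.33
[[[-0.092, 0.084, -0.004, -0.086, -0.181, 0.079], [-0.092, 0.085, -0.002, 0.0, -0.0, -0.0], [-0.092, 0.085, -0.002, 0.0, -0.0, -0.0], [-0.091, 0.084, -0.002, 0.0, 0.0, 0.0]]]
end [475.1   6.7  31. ] clock 8.3333 f [-0.5 -0.7 -2.5] w 23.3
```

Emit:
apply_moves(
  commands=[
    [[-0.09,0.08,0,-0.09,-0.18,0.08],[-0.09,0.08,0,0,0,0],[-0.09,0.08,0,0,0,0],[-0.09,0.08,0,0,0,0],[0,0,0,0,0,0]],
  ],
)

```text
clock: 8.75
eef_pos: [477.9, 6.2, 32.9]
tool_rot: [-1.567, 0.001, -1.742]
force: [1.0, 0.6, -2.8]
width: 23.0
```

```bash
python3 w.py 480 87.5 31 5
```

```text
TCP u,v,z [469.9  87.4  32.9] yaw rack -0.03 tilt [0.2  0.07] f uvz [ 0.9  0.8 -2.8] w 23.0 t 8.75
[[[-0.001, 0.024, 0.123, -0.041, -0.006, -0.014], [-0.001, 0.023, 0.123, 0.0, 0.0, 0.0], [-0.0, 0.001, 0.007, 0.0, 0.0, 0.0]]]
end [487.9   4.5  31. ] clock 8.75 f [ 1.   0.6 -2.8] w 23.0
```

Emit:
apply_moves(
  commands=[
    [[0,0.03,0.12,-0.04,0,0],[0,0.02,0.12,0,0,0],[0,0,0.12,0,0,0],[0,0,0.12,0,0,0],[0,0,0,0,0,0]],
  ],
)

```text
clock: 9.17
eef_pos: [499.8, 3.4, 31.1]
tool_rot: [-1.569, 0.001, -1.74]
force: [-0.4, -0.5, -3.0]
width: 22.9
```

```bash
python3 w.py 500 87 30.5 4; python3 - <<'E'
from h import *
a=snap('top','top6')['image'];b=snap('side','side6')['image']
cv2.imwrite('pics/c7.png',np.hstack([cv2.resize(a[130:250,200:320],(400,400),interpolation=2),cv2.resize(b[120:220,210:310],(400,400),interpolation=2)])[:,:,::-1])
E
```

```text
TCP u,v,z [491.9  88.4  31.1] yaw rack 0.1 tilt [0.08 0.06] f uvz [-0.3 -0.6 -3. ] w 22.9 t 9.17
[[[0.017, 0.008, 0.098, -0.016, 0.02, -0.012], [0.017, 0.008, 0.098, -0.0, -0.0, 0.0], [0.001, 0.0, 0.005, 0.0, 0.0, 0.0]]]
end [507.5   0.6  30.5] clock 9.1667 f [-0.4 -0.5 -3. ] w 22.9
```

View pics/c7.png

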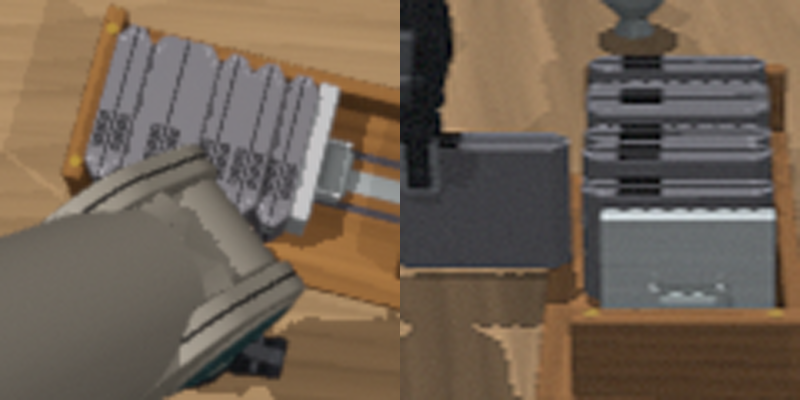

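The nose at crop x≈570 is about 8–10 mm short of the mates' fronts at x≈585, level with them, and the row is undisturbed. Now the gentle entry.

Emit:
apply_moves(
  commands=[
    [[0.02,0,0.07,0,0.02,0],[0.01,0,0.07,0,0,0],[0.01,0,0.06,0,0,0],[0.01,0,0.05,0,0,0]],
  ],
)

```text
clock: 9.6
eef_pos: [507.2, -0.2, 30.9]
tool_rot: [-1.573, 0.002, -1.743]
force: [0.6, 1.0, -2.2]
width: 22.9
```

```bash
python3 w.py 508 83 30.5 2.5
```

```text
TCP u,v,z [499.8  86.2  30.9] yaw rack -0.06 tilt [-0.13  0.1 ] f uvz [ 0.5  1.1 -2.2] w 22.9 t 9.6
[[[0.022, 0.003, 0.058, 0.025, -0.013, -0.02], [0.023, 0.003, 0.058, 0.0, 0.0, -0.0], [0.023, 0.003, 0.058, 0.0, 0.0, -0.0], [0.011, 0.002, 0.029, -0.0, 0.0, 0.0]]]
end [514.7  -4.7  30.5] clock 9.6 f [ 0.6  1.  -2.2] w 22.9
```

Emit:
apply_moves(
  commands=[
    [[0.01,0,0.06,0.02,0,-0.02],[0.03,0,0.06,0,0,0],[0.05,0,0.06,0,0,0]],
  ],
)

```text
clock: 9.85
eef_pos: [509.3, -2.9, 29.9]
tool_rot: [-1.581, 0.003, -1.741]
force: [-7.1, 2.5, -1.3]
width: 22.9
```

```bash
python3 w.py 513 79.5 30.5 2.5
```

```text
TCP u,v,z [502.3  83.8  29.9] yaw rack 0.03 tilt [-0.59  0.16] f uvz [-7.4  1.3 -1.3] w 22.9 t 9.85
[[[0.023, -0.004, 0.058, 0.117, 0.007, -0.031], [0.023, -0.003, 0.058, 0.0, -0.0, 0.0], [0.023, -0.003, 0.058, 0.0, -0.0, 0.0], [0.023, -0.003, 0.058, 0.0, -0.0, 0.0], [0.014, -0.002, 0.035, 0.0, -0.0, 0.0]]]
end [519.   -9.   30.5] clock 9.85 f [-7.1  2.5 -1.3] w 22.9
```

Contact at about 7 N, with a slight push to the left, so the nose is on mate_right's bevel. I'll go on in small steps.

Emit:
apply_moves(
  commands=[
    [[0,0,0.06,0.1,0,0],[0.02,0,0.08,0,0,0],[0.03,0,0.08,0,0,0],[0.05,0,0.08,0,0,0]],
  ],
)

```text
clock: 10.18
eef_pos: [508.3, -4.5, 29.0]
tool_rot: [-1.596, 0.011, -1.74]
force: [-8.2, 5.3, 8.3]
width: 22.9
```

```bash
python3 w.py 518 76 30.5 2.5
```

```text
TCP u,v,z [501.6  82.1  29. ] yaw rack 0.13 tilt [-1.43  0.61] f uvz [-9.   3.9  8.3] w 22.9 t 10.18
[[[0.022, -0.007, 0.058, 0.286, 0.028, -0.122], [0.022, -0.005, 0.058, 0.0, 0.0, -0.0], [0.022, -0.005, 0.058, 0.0, 0.0, -0.0], [0.022, -0.005, 0.058, -0.0, 0.0, 0.0], [0.022, -0.005, 0.058, 0.0, -0.0, 0.0], [0.022, -0.005, 0.058, 0.0, -0.0, 0.0], [0.022, -0.005, 0.058, 0.0, -0.0, 0.0]]]
end [523.3 -13.2  30.5] clock 10.1833 f [-8.2  5.3  8.3] w 22.9
```

It isn't entering. At v=82 the nose overlaps mate_right's flat nose. I'll back off 6 mm, level the case, shift left to v≈89 and re-enter.

Emit:
apply_moves(
  commands=[
    [[-0.02,-0.05,-0.1,0.2,0,-0.08],[-0.05,0,-0.06,0.09,0,-0.04],[-0.1,0,0,0,0,0],[0,0,0,0,0,0]],
  ],
)

```text
clock: 10.52
eef_pos: [504.4, 2.6, 31.6]
tool_rot: [-1.567, -0.0, -1.741]
force: [0.7, -0.2, -2.3]
width: 23.1
```

```bash
python3 w.py 497 89 31 2.5
```

```text
TCP u,v,z [496.6  88.4  31.6] yaw rack 0.05 tilt [ 0.2  -0.02] f uvz [ 0.8 -0.  -2.3] w 23.1 t 10.52
[[[-0.014, 0.015, 0.009, -0.04, 0.01, 0.004]]]
end [504.9   3.1  31. ] clock 10.5167 f [ 0.7 -0.2 -2.3] w 23.1
```

Emit:
apply_moves(
  commands=[
    [[-0.01,0.01,0.06,-0.03,0.01,0],[0,0,0.06,0,0,0],[0,0,0.06,0,0,0],[0,0,0.06,0,0,0]],
  ],
)

```text
clock: 10.85
eef_pos: [514.2, 1.7, 30.8]
tool_rot: [-1.573, -0.0, -1.741]
force: [-6.6, 1.7, -0.3]
width: 23.0
```

```bash
python3 w.py 508 86 31 2.5
```

```text
TCP u,v,z [506.4  89.2  30.8] yaw rack 0.08 tilt [-0.12 -0.01] f uvz [-6.8  0.5 -0.3] w 23.0 t 10.85
[[[0.056, -0.003, 0.027, 0.024, 0.015, 0.002], [0.025, -0.001, 0.012, 0.0, -0.0, 0.0]]]
end [515.2  -1.7  31. ] clock 10.85 f [-6.6  1.7 -0.3] w 23.0
```

The nose is 4 mm deeper, seated in the V at v≈89. Now I'll wedge along the bevel, right and forward.

Emit:
apply_moves(
  commands=[
    [[0.06,0,0.05,0.02,0.01,0],[0.06,0,0.06,0,0,0],[0.06,0,0.06,0,0,0],[0.06,0,0.06,0,0,0]],
  ],
)

```text
clock: 11.18
eef_pos: [513.8, 0.9, 28.5]
tool_rot: [-1.593, 0.014, -1.731]
force: [-8.0, 4.4, 9.1]
width: 22.8
```

```bash
python3 w.py 518 79 31 2.5
```

```text
TCP u,v,z [506.1  88.4  28.5] yaw rack 0.62 tilt [-1.27  0.8 ] f uvz [-8.7  2.9  9.1] w 22.8 t 11.18
[[[0.039, -0.012, 0.048, 0.256, 0.126, -0.159], [0.038, -0.01, 0.048, 0.0, 0.0, -0.0], [0.038, -0.01, 0.048, 0.0, 0.0, 0.0], [0.038, -0.01, 0.048, 0.0, 0.0, 0.0], [0.038, -0.01, 0.048, 0.0, 0.0, 0.0], [0.038, -0.01, 0.048, 0.0, 0.0, 0.0], [0.005, -0.001, 0.006, 0.0, 0.0, 0.0]]]
end [523.9 -10.3  31. ] clock 11.1833 f [-8.   4.4  9.1] w 22.8
```

The arm is compliant, about 9 N at this step size, and the nose dips under load. I'll level it again and use somewhat larger steps with a slight lift and counter-tilt.

Emit:
apply_moves(
  commands=[
    [[0.05,-0.06,0.03,0.25,0.12,-0.15],[0.12,-0.03,0.1,0.08,0,-0.04],[0.12,-0.03,0.1,0.08,0,-0.04],[0.12,-0.03,0.1,0.08,0,-0.04]],
  ],
)

```text
clock: 11.52
eef_pos: [513.8, -4.0, 30.9]
tool_rot: [-1.577, 0.008, -1.727]
force: [-6.4, 6.3, -2.6]
width: 22.8
```

```bash
python3 w.py 518 79 31 2.5
```

```text
TCP u,v,z [507.   83.5  30.9] yaw rack 0.82 tilt [-0.33  0.44] f uvz [-7.4  5.1 -2.6] w 22.8 t 11.52
[[[0.025, -0.001, 0.057, 0.067, 0.165, -0.088], [0.024, -0.0, 0.058, 0.0, -0.0, 0.0], [0.024, -0.0, 0.058, 0.0, -0.0, 0.0], [0.024, -0.0, 0.058, 0.0, -0.0, 0.0], [0.018, -0.0, 0.044, 0.0, -0.0, 0.0]]]
end [523.9 -10.3  31. ] clock 11.5167 f [-6.4  6.3 -2.6] w 22.8
```

It gives: the mates have parted about 5 mm sideways. Continuing.

Emit:
apply_moves(
  commands=[
    [[0.08,-0.01,0.12,0.08,0.16,-0.08],[0.08,-0.02,0.12,0.06,0.03,-0.04],[0.08,-0.02,0.12,0.06,0.03,-0.04],[0.08,-0.02,0.12,0.06,0.03,-0.04]],
  ],
)

```text
clock: 11.85
eef_pos: [515.9, -4.5, 29.2]
tool_rot: [-1.589, 0.01, -1.735]
force: [-5.7, 6.3, -2.0]
width: 23.0
```

```bash
python3 w.py 518 79 31 2.5
```

```text
TCP u,v,z [509.1  83.4  29.2] yaw rack 0.39 tilt [-1.03  0.55] f uvz [-6.7  5.2 -2. ] w 23.0 t 11.85
[[[0.028, -0.012, 0.055, 0.207, 0.079, -0.109], [0.027, -0.011, 0.055, 0.0, -0.0, 0.0], [0.027, -0.011, 0.055, 0.0, -0.0, 0.0], [0.027, -0.011, 0.055, 0.0, -0.0, 0.0]]]
end [523.9 -10.3  31. ] clock 11.85 f [-5.7  6.3 -2. ] w 23.0
```

Emit:
apply_moves(
  commands=[
    [[0.12,-0.06,0.14,0.25,0.08,-0.11],[0.12,-0.03,0.18,0.12,0.03,-0.06],[0.12,-0.03,0.18,0.12,0.03,-0.06],[0.12,-0.03,0.18,0.12,0.03,-0.06]],
  ],
)

```text
clock: 12.18
eef_pos: [523.0, -10.7, 29.3]
tool_rot: [-1.575, 0.005, -1.733]
force: [-6.7, 6.9, -2.4]
width: 23.1
```

```bash
python3 w.py 520 77 31 2.5;  python3 - <<'E'
from h import *
a=snap('top','top7')['image'];b=snap('side','side7')['image']
cv2.imwrite('pics/c8.png',np.hstack([cv2.resize(a[130:230,220:320],(400,400),interpolation=2),cv2.resize(b[120:220,210:310],(400,400),interpolation=2)])[:,:,::-1])
E
```

```text
TCP u,v,z [517.2  78.5  29.3] yaw rack 0.5 tilt [-0.22  0.29] f uvz [-7.8  5.7 -2.4] w 23.1 t 12.18
[[[0.026, -0.029, 0.049, 0.044, 0.099, -0.058], [0.011, -0.013, 0.022, 0.0, -0.0, 0.0]]]
end [525.5 -12.6  31. ] clock 12.1833 f [-6.7  6.9 -2.4] w 23.1
```

View pics/c8.png

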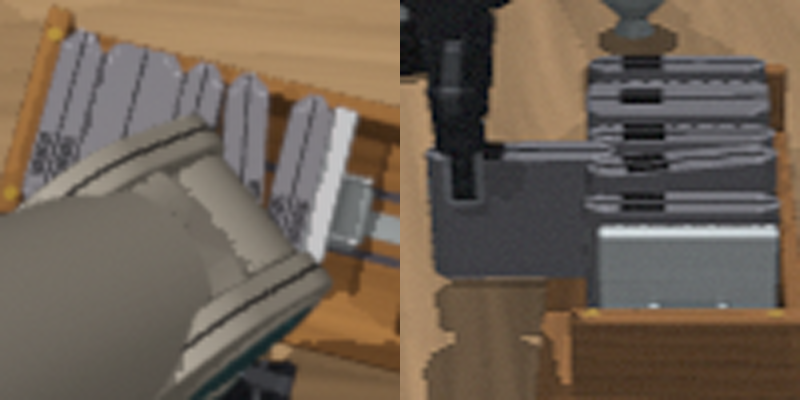

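The mates are parted and the nose is in the gap. mate_right has yawed a little, with its front pushed right, and should square up as the case goes in. I'll continue straight along u at v≈76.5.

Emit:
apply_moves(
  commands=[
    [[0.08,-0.05,0.15,0.08,0.1,-0.06],[0.06,-0.03,0.18,0.1,0.02,-0.05],[0.05,-0.03,0.18,0.1,0.02,-0.05],[0.05,-0.03,0.18,0.1,0.02,-0.05],[0.05,-0.03,0.18,0.1,0.02,-0.05]],
  ],
)

```text
clock: 12.7
eef_pos: [539.9, -14.9, 30.3]
tool_rot: [-1.569, -0.002, -1.738]
force: [-3.3, 4.9, -2.8]
width: 23.0
```

```bash
python3 w.py 540 76.5 30.5 4
```

```text
TCP u,v,z [534.6  77.2  30.3] yaw rack 0.19 tilt [ 0.11 -0.13] f uvz [-4.1  4.3 -2.8] w 23.0 t 12.7
[[[0.013, -0.003, 0.099, -0.023, 0.038, 0.026], [0.005, -0.001, 0.037, 0.0, 0.0, -0.0]]]
end [545.1 -16.5  30.5] clock 12.7 f [-3.3  4.9 -2.8] w 23.0
```

Smooth, at about 4 N. I'll continue to TCP u≈560.

Emit:
apply_moves(
  commands=[
    [[0.03,0,0.15,0,0.04,0],[0.03,0,0.15,0.03,0.02,-0.02],[0.03,0,0.15,0.03,0.02,-0.02],[0.03,0,0.15,0.03,0.02,-0.02],[0.02,0,0.1,0.03,0,-0.02]],
  ],
)

```text
clock: 13.12
eef_pos: [559.4, -17.9, 28.9]
tool_rot: [-1.578, 0.001, -1.741]
force: [-6.1, 2.8, 3.7]
width: 22.9
```

```bash
python3 w.py 565 76.5 30.5 4; python3 - <<'E'
from h import *
snap('top','top8');b=snap('side','side8')['image']
E
```

```text
TCP u,v,z [554.3  77.6  28.9] yaw rack 0.07 tilt [-0.41  0.05] f uvz [-6.5  1.7  3.7] w 22.9 t 13.12
[[[0.01, -0.015, 0.098, 0.082, 0.014, -0.01], [0.01, -0.015, 0.098, -0.0, 0.0, -0.0], [0.007, -0.011, 0.071, -0.0, 0.0, -0.0]]]
end [569.8 -20.8  30.5] clock 13.1167 f [-6.1  2.8  3.7] w 22.9
```

Emit:
apply_moves(
  commands=[
    [[0.03,-0.04,0.12,0.1,0,-0.01],[0.02,-0.02,0.12,0.03,0,-0.02],[0.02,-0.01,0.1,0.03,0,-0.02]],
  ],
)

```text
clock: 13.47
eef_pos: [572.8, -20.3, 31.0]
tool_rot: [-1.566, -0.0, -1.739]
force: [-0.0, 3.4, -1.9]
width: 22.8
```

```bash
python3 w.py 566 76.5 30 4; python3 - <<'E'
from h import *
b=snap('side','side9')['image'];a=snap('top','top9')['image']
cv2.imwrite('pics/c9.png',np.hstack([cv2.resize(a[130:230,220:320],(400,400),interpolation=2),cv2.resize(b[120:220,210:310],(400,400),interpolation=2)])[:,:,::-1])
E
```

```text
TCP u,v,z [567.9  77.4  31. ] yaw rack 0.18 tilt [ 0.3  -0.02] f uvz [-0.6  3.4 -1.9] w 22.8 t 13.47
[[[0.023, 0.025, -0.047, -0.06, 0.035, 0.003]]]
end [570.8 -21.   30. ] clock 13.4667 f [-0.   3.4 -1.9] w 22.8
```

View pics/c9.png

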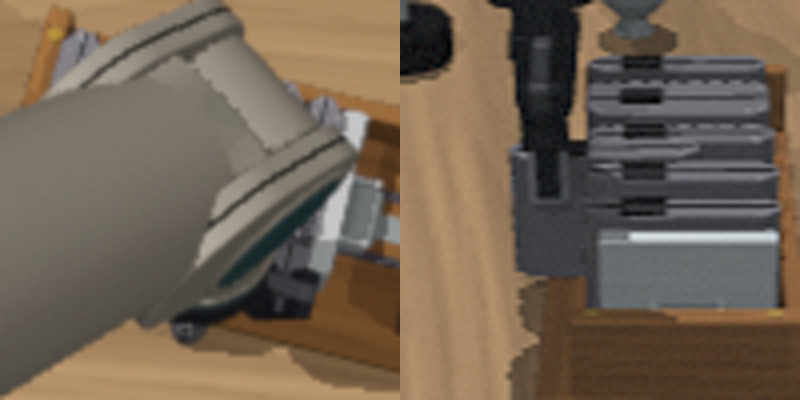

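The case is in by about 67 mm and everything is upright. Its latch end (crop x≈515) is about 43 mm short of the row front (x≈588), and the fingers are still about 10 mm clear of the neighbours. I'll lower it 1.5 mm and release.

Emit:
apply_moves(
  commands=[
    [[0,0.03,0,-0.05,0,0],[0,0,0,0,0,0]],
  ],
)

```text
clock: 13.73
eef_pos: [574.8, -20.6, 30.0]
tool_rot: [-1.567, -0.001, -1.738]
force: [0.7, 2.7, -3.1]
width: 22.8
```

Emit:
apply_moves(
  commands=[
    [[0,0,0,0,0,0],[0,0,0,0,0,0],[0,0,0,0,0,0],[0,0,0,0,0,0]],
  ],
  claw=44,
)

```text
clock: 14.07
eef_pos: [577.3, -26.2, 31.5]
tool_rot: [-1.56, -0.007, -1.742]
force: [0.3, -0.1, -0.4]
width: 44.3
```

Emit:
apply_moves(
  commands=[
    [[0,-0.3,0,0,0,0],[0,-0.5,0,0,0,0],[0,-0.5,0,0,0,0],[0,-0.6,0,0,0,0],[0,-0.6,0,0,0,0],[0,0,0,0,0,0]],
  ],
)

```text
clock: 14.57
eef_pos: [575.8, -29.8, 139.5]
tool_rot: [-1.559, -0.012, -1.748]
force: [0.7, -0.0, -0.2]
width: 44.1
```

```bash
python3 w.py 505 76.5 128 30
```

```text
TCP u,v,z [572.5  68.6 139.5] yaw rack -0.36 tilt [ 0.7  -0.68] f uvz [ 0.7  0.1 -0.2] w 44.1 t 14.57
[[[-0.083, 0.116, -0.736, -0.14, -0.072, 0.137], [-0.086, 0.126, -0.734, 0.0, 0.0, -0.0], [-0.025, 0.037, -0.218, 0.0, -0.0, -0.0]]]
end [510.7 -10.6 128. ] clock 14.5667 f [ 0.7 -0.  -0.2] w 44.1
```

Now I'll retract in front of the case, shut the fingers and tilt the tool 15° so the tips lead and push low. I'll add the tilt to the calculator.

```bash
cat > t.py <<'E'
# target of TRUE tip (31 mm short of reported TCP) in rack u,v,z with 15 deg tilt, tips leading
import sys,json,numpy as np,subprocess
from scipy.spatial.transform import Rotation as R
from cell import readout
u,v,z,step,tilt=map(float,sys.argv[1:6]); Rz=R.from_euler('z',-9.8,degrees=True)
T=R.from_euler('xyz',[-90,0,-99.8],degrees=True)*R.from_euler('x',tilt,degrees=True)
s=readout.read_state();p=np.array(s['eef_pos']);q=R.from_euler('xyz',s['tool_rot'])
tip=Rz.inv().apply(p-31*q.apply([0,1,0])); print('tip uvz',tip.round(1),'f uvz',Rz.inv().apply(s['force']).round(1),'rot err',(q.inv()*T).as_rotvec(degrees=True).round(2),'w',round(s['width'],1),'t',round(s['clock'],2))
pos=Rz.apply([u,v,z])+31*T.apply([0,1,0]);rows=[]
for i in range(8):
    d=pos-p;L=np.linalg.norm(d);d=d*min(1,step/max(L,1e-9));w=(q.inv()*T).as_rotvec(degrees=True);A=np.linalg.norm(w);w=w*min(1,5/max(A,1e-9))
    if L<.3 and A<.1: break
    rows.append([round(float(x),2) for x in np.r_[q.inv().apply(d)/40,w/5]]);p=p+d;q=q*R.from_rotvec(w,degrees=True)
print(json.dumps([rows]))
E
python3 t.py 518 77 140 25 15
```

```text
tip uvz [572.1  69.  170.5] f uvz [ 0.7  0.1 -0.2] rot err [14.3  -0.27  0.73] w 44.1 t 14.57
[[[-0.09, 0.32, -0.53, 1.0, -0.02, 0.05], [-0.09, 0.28, -0.55, 1.0, -0.02, 0.05], [-0.02, 0.05, -0.13, 0.86, -0.02, 0.04]]]
```

Emit:
apply_moves(
  commands=[
    [[-0.09,0.2,-0.55,1,-0.02,0.05],[-0.09,0.2,-0.55,1,-0.02,0.05],[-0.02,0.05,-0.2,0.86,-0.02,0.04],[0,0,0,0,0,0]],
  ],
  claw=0,
)

```text
clock: 14.9
eef_pos: [533.7, -16.0, 122.2]
tool_rot: [-1.298, -0.006, -1.738]
force: [-0.6, 0.3, -0.7]
width: -0.0
```

```bash
python3 t.py 512 77 80 20 15
```

```text
tip uvz [520.3  75.2 152. ] f uvz [-0.6  0.2 -0.7] rot err [-0.63  0.31  0.26] w -0.0 t 14.9
[[[-0.02, 0.46, -0.19, -0.13, 0.06, 0.05], [-0.01, 0.46, -0.19, 0.0, 0.0, 0.0], [-0.01, 0.46, -0.19, 0.0, 0.0, 0.0], [-0.01, 0.29, -0.12, 0.0, 0.0, 0.0]]]
```

Emit:
apply_moves(
  commands=[
    [[-0.02,0.46,-0.22,-0.13,0.06,0.05],[-0.01,0.46,-0.22,0,0,0],[-0.01,0.46,-0.2,0,0,0],[-0.01,0.3,-0.12,0,0,0],[0,0,0,0,0,0]],
  ],
)

```text
clock: 15.32
eef_pos: [531.1, -10.6, 66.2]
tool_rot: [-1.336, -0.0, -1.745]
force: [-0.5, -0.6, -0.3]
width: -0.3
```

```bash
python3 t.py 520 77 43 15 15;python3 - <<'E'
from nose import *
d=snap('side','side10'); im=d['image'];hsv=cv2.cvtColor(im,cv2.COLOR_RGB2HSV);m=hsv[...,1]<60
for r in range(152,196,4): print(r,''.join('#' if x else '.' for x in m[r,215:275]))
E
```

```text
tip uvz [518.   80.   96.3] f uvz [-0.4 -0.7 -0.3] rot err [ 1.55 -0.15  0.05] w -0.3 t 15.32
[[[0.02, 0.37, -0.07, 0.31, -0.03, 0.01], [0.02, 0.37, -0.08, -0.0, 0.0, -0.0], [0.02, 0.37, -0.08, 0.0, 0.0, -0.0], [0.01, 0.2, -0.04, 0.0, 0.0, -0.0]]]
152 .....#.#######............................##################
156 .........................##############.####################
160 ........................####################################
164 ........................####################################
168 .......................#####################################
172 ........................####################################
176 .........................###################################
180 .........................###################################
184 .........................###################################
188 ..........................##################################
192 ..........................................##################
```

The latch end is at column ~239.5, so u≈550, with a vertical edge: the case is upright. Continuing down.

Emit:
apply_moves(
  commands=[
    [[0.04,0.37,-0.09,0.31,-0.03,0.01],[0.03,0.37,-0.09,0,0,0],[0.03,0.37,-0.09,0,0,0],[0.02,0.2,-0.04,0,0,0],[0,0,0,0,0,0]],
  ],
)

```text
clock: 15.78
eef_pos: [551.4, -16.9, 37.4]
tool_rot: [-1.353, -0.013, -1.746]
force: [-1.1, 1.0, 0.3]
width: 0.2
```

```bash
python3 t.py 535 76.5 44 4 15
```

```text
tip uvz [539.5  77.6  67.7] f uvz [-1.2  0.8  0.3] rot err [ 2.55 -0.04  0.79] w 0.2 t 15.78
[[[0.0, 0.09, -0.03, 0.51, -0.01, 0.16], [0.0, 0.09, -0.04, -0.0, 0.0, -0.0], [0.0, 0.09, -0.04, 0.0, 0.0, -0.0], [0.0, 0.09, -0.04, 0.0, 0.0, -0.0], [0.0, 0.09, -0.04, 0.0, 0.0, -0.0], [0.0, 0.08, -0.03, 0.0, 0.0, -0.0]]]
```

Emit:
apply_moves(
  commands=[
    [[0,0,-0.25,0.4,0,0.1],[0,0.15,-0.15,0.1,0,0.06],[0,0.15,-0.1,0,0,0],[0,0.15,-0.05,0,0,0],[0,0,0,0,0,0]],
  ],
)

```text
clock: 16.2
eef_pos: [549.2, -13.0, 38.3]
tool_rot: [-1.355, -0.007, -1.745]
force: [0.8, -0.1, -0.1]
width: -0.2
```

```bash
python3 t.py 535 76.5 44 5 15
```

```text
tip uvz [536.8  81.   68.6] f uvz [ 0.8  0.  -0.1] rot err [ 2.63 -0.08  0.46] w -0.2 t 16.2
[[[0.02, 0.12, -0.03, 0.53, -0.02, 0.09], [0.02, 0.12, -0.03, -0.0, 0.0, 0.0], [0.02, 0.12, -0.03, -0.0, 0.0, 0.0], [0.02, 0.12, -0.03, -0.0, 0.0, 0.0], [0.02, 0.11, -0.03, -0.0, 0.0, 0.0]]]
```

```bash
python3 - <<'E'
from cell import readout
print(readout.read_state()['qpos'].round(3))
E
python3 t.py 530 76.5 52 8 6
```

```text
[-0.344  0.705  0.412  2.157 -1.099  0.233 -0.729]
tip uvz [536.8  81.   68.6] f uvz [ 0.8  0.  -0.1] rot err [-6.37 -0.12  0.45] w -0.2 t 16.2
[[[0.04, 0.14, -0.13, -1.0, -0.02, 0.07], [0.04, 0.15, -0.12, -0.28, -0.01, 0.02], [0.02, 0.09, -0.06, -0.0, 0.0, 0.0]]]
```

Joints 5 and 6 are at their range limits because of the tilt, so I'll lower the tilt to about 4° and continue.

Emit:
apply_moves(
  commands=[
    [[0,0,-0.2,-1,-0.02,0.07],[0.04,0.12,-0.12,-0.7,0,0],[0.02,0.12,-0.06,0,0,0],[0,0,0,0,0,0]],
  ],
)

```text
clock: 16.53
eef_pos: [534.1, -9.2, 24.8]
tool_rot: [-1.504, 0.002, -1.738]
force: [-0.4, 0.1, 0.1]
width: -0.1
```

```bash
python3 t.py 530 76.5 54 8 5; python3 -c "
from cell import readout
print(readout.read_state()['qpos'].round(3))"
```

```text
tip uvz [525.8  81.8  55.7] f uvz [-0.4  0.1  0.1] rot err [ 1.19  0.22 -0.13] w -0.1 t 16.53
[[[0.14, 0.05, 0.12, 0.24, 0.04, -0.03]]]
[-0.428  0.794  0.601  2.056 -0.946  0.509 -0.866]
```

Free again at 3.8° tilt. I'll centre on v≈76.5, lower slightly, then push.

Emit:
apply_moves(
  commands=[
    [[0.07,0.06,0,0.2,0.03,0],[0.07,0.06,0,0,0,0],[0,0,0,0,0,0]],
  ],
)

```text
clock: 16.78
eef_pos: [532.6, -14.6, 19.3]
tool_rot: [-1.484, 0.002, -1.741]
force: [0.6, -0.4, 0.2]
width: 0.2
```

```bash
python3 t.py 545 76.5 52 4 5
```

```text
tip uvz [524.6  76.2  50.2] f uvz [ 0.7 -0.3  0.2] rot err [ 0.03  0.05 -0.14] w 0.2 t 16.78
[[[-0.0, -0.0, 0.1, 0.01, 0.01, -0.03], [-0.0, -0.0, 0.1, 0.0, 0.0, -0.0], [-0.0, -0.0, 0.1, 0.0, -0.0, 0.0], [-0.0, -0.0, 0.1, 0.0, -0.0, -0.0], [-0.0, -0.0, 0.1, 0.0, -0.0, 0.0], [-0.0, -0.0, 0.01, 0.0, -0.0, -0.0]]]
```

Emit:
apply_moves(
  commands=[
    [[0,0,0.12,0,0,0],[0,0,0.12,0,0,0],[0,0.01,0.12,0,0,0],[0,0.01,0.12,0,0,0],[0,0.01,0.12,0,0,0]],
  ],
)

```text
clock: 17.2
eef_pos: [554.7, -18.3, 20.5]
tool_rot: [-1.489, 0.005, -1.742]
force: [-2.8, -0.2, 2.1]
width: -0.1
```

```bash
python3 t.py 570 76.5 51 4 5
```

```text
tip uvz [547.2  76.2  51.4] f uvz [-2.7 -0.7  2.1] rot err [ 0.3  -0.06 -0.3 ] w -0.1 t 17.2
[[[-0.0, 0.01, 0.1, 0.06, -0.01, -0.06], [-0.0, 0.01, 0.1, 0.0, 0.0, 0.0], [-0.0, 0.01, 0.1, 0.0, -0.0, -0.0], [-0.0, 0.01, 0.1, 0.0, -0.0, -0.0], [-0.0, 0.01, 0.1, 0.0, -0.0, 0.0], [-0.0, 0.01, 0.07, 0.0, -0.0, -0.0]]]
```

Contact, with the case moving at about 3 N.

Emit:
apply_moves(
  commands=[
    [[0,0.01,0.12,0.06,0,-0.06],[0,0.01,0.12,0.02,0,0],[0,0.01,0.12,0.02,0,0],[0,0.01,0.12,0.02,0,0],[0,0.01,0.12,0.02,0,0]],
  ],
)

```text
clock: 17.62
eef_pos: [578.1, -22.1, 19.7]
tool_rot: [-1.481, -0.0, -1.742]
force: [-3.9, 0.5, 0.5]
width: -0.4
```

```bash
python3 t.py 580 76.5 51 3 5
```

```text
tip uvz [570.7  76.6  50.6] f uvz [-4.  -0.2  0.5] rot err [-0.15  0.    0.02] w -0.4 t 17.62
[[[0.0, 0.0, 0.07, -0.03, 0.0, 0.0], [0.0, 0.0, 0.07, -0.0, -0.0, 0.0], [0.0, 0.0, 0.07, -0.0, 0.0, 0.0]]]
```

Emit:
apply_moves(
  commands=[
    [[0,0,0.08,0,0,0],[0,0,0.08,0,0,0],[0,0,0.08,0,0,0]],
  ],
)

```text
clock: 17.87
eef_pos: [587.6, -23.7, 19.9]
tool_rot: [-1.483, -0.0, -1.741]
force: [-11.7, -0.2, 2.3]
width: 0.2
```

```bash
python3 t.py 585 76.5 51 2 5
```

```text
tip uvz [580.4  76.7  50.8] f uvz [-11.5  -2.2   2.3] rot err [-0.02  0.03  0.03] w 0.2 t 17.87
[[[0.0, 0.0, 0.05, -0.0, 0.01, 0.01], [0.0, 0.0, 0.05, -0.0, 0.0, 0.0], [0.0, 0.0, 0.02, -0.0, -0.0, 0.0]]]
```

The force rose to 11.5 N right where home was expected (tip u≈580). I'll press once more, lightly, to confirm it's a stop.

Emit:
apply_moves(
  commands=[
    [[0,0,0.06,0,0,0],[0,0,0.08,0,0,0],[0,0,0.08,0,0,0]],
  ],
)

```text
clock: 18.12
eef_pos: [586.8, -23.0, 18.5]
tool_rot: [-1.502, 0.003, -1.741]
force: [-9.2, 1.6, 4.5]
width: -0.1
```

```bash
python3 t.py 540 76.5 60 12 5
```

```text
tip uvz [580.   77.2  49.4] f uvz [-9.3  0.   4.5] rot err [ 1.08  0.06 -0.18] w -0.1 t 18.12
[[[0.0, -0.1, -0.28, 0.22, 0.01, -0.04], [0.01, -0.1, -0.28, 0.0, 0.0, 0.0], [0.01, -0.1, -0.28, 0.0, 0.0, 0.0], [0.0, -0.04, -0.11, 0.0, 0.0, 0.0]]]
```

It's a hard stop, with no further advance. I'll retreat and move clear for the check picture.

Emit:
apply_moves(
  commands=[
    [[0,0,-0.2,0.1,0,0],[0,-0.1,-0.4,0,0,0],[0,-0.1,-0.6,0,0,0],[0,-0.5,-0.6,0,0,0],[0,-0.8,-0.4,0,0,0],[0,-0.8,0,0,0,0],[0,-0.8,0,0,0,0],[0,-0.5,0,0,0,0]],
  ],
)

```text
clock: 18.78
eef_pos: [493.7, -8.8, 158.1]
tool_rot: [-1.481, -0.001, -1.745]
force: [0.1, 0.9, -1.1]
width: 0.1
```

```bash
python3 p.py 420 260 200 -60 8 34 5
```

```text
[[[-0.76, -0.159, -0.346, -0.122, -0.991, 0.046], [-0.788, -0.152, -0.281, -0.122, -0.991, 0.046], [-0.81, -0.146, -0.214, -0.122, -0.991, 0.046], [-0.826, -0.141, -0.144, -0.122, -0.991, 0.046], [-0.836, -0.137, -0.074, -0.122, -0.991, 0.046], [-0.84, -0.133, -0.003, -0.122, -0.991, 0.046], [-0.837, -0.13, 0.068, -0.122, -0.991, 0.046], [-0.829, -0.128, 0.139, -0.122, -0.991, 0.046]]]
end [422.6 250.6 198.5] clock 18.7833 f [ 0.1  0.9 -1.1] w 0.1
```

Emit:
apply_moves(
  commands=[
    [[-0.76,-0.16,-0.35,-0.1,-0.9,0],[-0.79,-0.15,-0.28,-0.1,-0.9,0],[-0.81,-0.15,-0.21,-0.1,-0.9,0],[-0.83,-0.14,-0.14,-0.1,-0.9,0],[-0.84,-0.14,-0.07,-0.1,-0.9,0],[-0.84,-0.13,0,-0.1,-0.9,0],[-0.84,-0.13,0.07,-0.1,-0.9,0],[-0.83,-0.13,0.14,-0.1,-0.9,0]],
  ],
)

```text
clock: 19.45
eef_pos: [448.4, 257.8, 209.5]
tool_rot: [-1.523, -0.051, -1.112]
force: [1.2, 0.3, -0.6]
width: -0.0
```

```bash
python3 - <<'E'
from h import *
a=snap('top','top11')['image'];b=snap('side','side11')['image']
c=lambda i,y,x:cv2.resize(i[y:y+100,x:x+130],(520,400),interpolation=cv2.INTER_CUBIC)
o=np.vstack([np.hstack([cv2.resize(a[125:225,215:345],(400,308),interpolation=2),cv2.resize(b[120:220,220:350],(400,308),interpolation=2)]),cv2.resize(a,(800,600))[100:380]])[:590]
cv2.imwrite('pics/c12.png',o[:,:,::-1]);print(o.shape)
E
```

```text
(588, 800, 3)
```

View pics/c12.png

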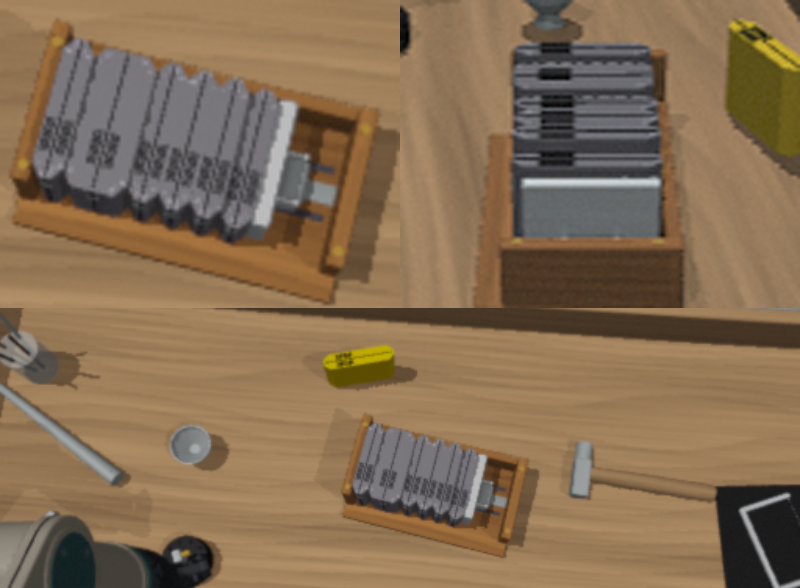

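The row is tight and square, with the case between its mates and all back noses in line (crop (170,65), (207,72), (240,82), (268,93)). All the cases are upright, and the cup, stand and hammer haven't moved. Handing in.

```bash
python3 -c "
from cell import finish_job
print(finish_job())"
```

```text
the job is handed in; nothing more can be done
None
```

The slim case is back in the row between its two mates, upright and pushed against the back rail. I handed the job in at about 19.5 s on the robot's clock.

**How it went:** I gripped the case near its latch end and worked its bevelled nose in between the mates. I then let go and pushed it the last 30 mm or so with the closed fingertips.

**Last checks:**
- **Home:** the last push came to a firm stop where I expected the rail, at about 9–12 N. A second light push gained nothing.
- **Pictures:** the row is closed up and parallel, its back noses are in line, and every case is upright. The cup, torch stand and hammer are where they were.

**What failed or disagreed along the way:**
- **First grasp:** the fingers closed above the case without touching it. In the pictures the fingertips sit about 31 mm higher than the reported tool position, so I corrected for that.
- **First entry:** the nose caught on mate_right's flat end at about 9 N. I backed off, moved left and went in cleanly.
- **mate_right:** it turned slightly while the gap opened and was square again at the end.
- **Final push:** a planned 15° tilt of the gripper ran into joint range limits, so I pushed with about 5° instead.
- **Home depth:** I judged it by the stop and by how the noses line up. I did not measure the gap to the rail directly.

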